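# Pack out the hold-down clamp on a jeweller's bench

## Robot

A 6-joint arm with a two-finger parallel gripper is mounted at the origin on the work surface. World frame = base frame: x ahead of the robot, y to its left, z up, the work surface at z = 0. Lengths are in mm, angles in degrees, forces in N, time in s.
With the tool pointing down it reaches from about 350 to 850 mm from the base axis. Payload 8.1 kg.
Tool frame: the origin (TCP) lies on the centre line of the jaws, within the pads' length; the fingertips stand 19 mm ahead of it and the grasp point (between the pads) is the TCP; z points along the fingers, y is the line along which they close (so a half turn about z gives the same grasp; the last joint's range is limited). The gripper opens to 85 mm and grips with 20 to 120 N. Pads are 22 mm wide; open, the fingers measure 114 mm over their backs; the gripper's body (76 mm by 85 mm) begins 54 mm behind the grasp point. The pads swing forward as they close: fully open they stand 13 mm farther back than shut.
Start: joints at [-73.591, 7.471, 85.268, -0, 87.261, -4.893], TCP at [217.996, -559.002, 213.692] pointing down, gripper open.
Joint ranges: [-169.43, 169.43], [-51.17, 129.36], [1.28, 143.12], [-76.62, 256.62], [0, 156.53], [-152.29, 152.29]. Speed limits (degrees/s): [136.94, 136.94, 159.86, 180, 180, 180].

## Interface

Orientations are given as [roll, pitch, yaw] about the fixed x, y, z axes, in that order (R = Rz(yaw) Ry(pitch) Rx(roll)).
In Python, from bench import r gives the robot as it stands. The module is installed in compiled form; this text tells all that it offers.
- The arm moves only by the tool servo_tool, never from a script. Its arguments are lists of equal length, an entry for each row: "fingers": the finger opening in m, from 0 to 0.0854; "linear": the shift along the tool's x, y, z in m, a list of three; "rotation": the turn, a rotation vector about the tool's x, y, z in degrees, a list of three. A call has 1 to 10 rows; each row is the pose to reach, as a shift and turn from the pose commanded when the call began, along the tool's axes at that moment; what a row does not reach only later rows make up. A row lasts 1/10 s, in which the tool goes at most 50 mm and 8.59 degrees, less where a joint would pass 70% of its speed; a pose out of reach is approached as far as the arm can. A call with a gripper value outside its range is refused whole. The fingers move at their own pace and stop on an object; "force" is the grip in N (left out, the last holds). Time passes only in rows, so rows that repeat a pose let the fingers close. It gives the time, the measured TCP pose, the force, the opening and the grip force at its end, in the units of the state.
- r.sense(): the state, without advancing time (a new reading comes with each control period).
- r.snapshot(name): name is "scene" or "top" or "wrist"; returns a dict with "frame" (420x560x3 uint8, red, green, blue), "fx", "fy", "cx", "cy" (pixels), "k1" (the pictures are not rectified: a ray, as slopes to the right and down, at radius r is drawn at 1 + k1 r^2 times it, then the intrinsics apply), "camera_from_world" (4x4, takes a point from world to camera coordinates). Camera axes: x right, y up, looking along -z (the intrinsics and any distortion apply to the point x, -y, -z); pixel columns grow to the right and rows downward; lengths in mm; the calibration is good to about 2 mm. A picture is of the moment at which its call begins. There is no depth.
- r.hand_in(): hands the job in; it is judged then, once.
The state is a dict: "time": time; "joint_pos": joint angles; "qd": joint speeds; "joint_efforts": joint torques, N m; "tool_pos": TCP position; "tcp_rot": TCP orientation; "ft_force": force on the tool from outside, world axes, zero at the start; "wrist_torque": the same for the moment, N m; "finger_gap": finger opening in mm; "grip_force": force on a finger pad.
Only numpy, scipy, OpenCV 4.12 (cv2) and the standard library are available. Lean on these libraries where they do the work, as an engineer would, in place of code of your own. Each camera call takes 0.05 s, during which the arm holds its last target. There are 200 camera calls.

## Task

The hinged hold-down bar of the clamping jig closes too far and leaves a loose gap over the steel anvil block. Lay the two rectangular steel packing plates flat on the block, one at a time, the second squarely on top of the first, each with its long side along the jig and centred on the block; then swing the bar down so that it rests level and snug on the plates, and leave it there.

Things in the scene. Friction and masses are not known exactly. Their poses are not given: they have to be found in the camera images.
- jig: clamping jig fixed to the bench: wooden board 20 mm thick, 100 mm wide, x -65 to 160 mm, with a steel anvil block 70 x 50 mm (x, y), flat top at z = 45 mm. Origin: bench level under the block's centre; x from block to hinge, z up. Hinge axis along y at x = 115, z = 92 mm, between cheeks (x 100 to 130, y within 21, z up to 105 mm)
- bar (a joint): angle of the steel hold-down bar (18 wide, 16 thick): 0 level over the block, pi/2 up. Black knob, radius 13, 172 mm from hinge axis. Foot under it at 115 mm, radius 11, face 23 mm below the bar's axis: level, it is 24 mm over the block (two plates). Stop -0.07. Starts at 1.4 to 1.7; friction holds it above 0.95; a few N at the knob swing it; below 0.7 it sinks slowly by its weight
- plate_a: flat rectangular steel packing plate, 60 x 40 x 12 mm (x, y, z), 0.15 to 0.3 kg, lying flat on the bench to the left or right of the jig; the other plate is identical. The round disc and narrow strip nearby are not packing plates. Origin: centre of its underside; x along the 60 mm side, z up
- plate_b: flat rectangular steel packing plate, 60 x 40 x 12 mm (x, y, z), 0.15 to 0.3 kg, lying flat on the bench to the left or right of the jig; the other plate is identical. The round disc and narrow strip nearby are not packing plates. Origin: centre of its underside; x along the 60 mm side, z up

How it is judged:
By the outcome, as a careful person would: the job done as asked, in the order asked, and still so for the second after the job is handed in, with the robot touching nothing.
It also fails if it takes over 69 s, if anything falls off the work surface, if the arm or the gripper's body presses on something with over 40 N, if the wrist force passes 120 N, or if a joint passes its speed limit or range.

## Working session

There is one attempt and no reset: what is moved stays moved. The work goes in short steps, Python scripts to look and compute and a tool call to move; the robot and the scene stay as the last step left them, time stands still between calls to the robot, and variables do not carry over. Pictures are saved under pics/ and viewed, at most 10 in all, crops included, and the job is handed in when it is done.

Besides the shell and the picture viewer there is one more tool, called after "Call:" as a command line: name --argument value ..., lists and objects as JSON in quotes. servo_tool: Moves the arm, as the interface text tells. Its arguments: {"type":"object","properties":{"fingers":{"type":"array","items":{"type":"number"}},"linear":{"type":"array","items":{"type":"array","items":{"type":"number"}}},"rotation":{"type":"array","items":{"type":"array","items":{"type":"number"}}},"force":{"type":"number"}},"required":["fingers","linear","rotation"]}

```bash
mkdir -p pics; cat > h.py <<'E'
import numpy as np, cv2
from bench import r
def K(s): return np.array([[s['fx'],0,s['cx']],[0,s['fy'],s['cy']],[0,0,1.]])
def cast(s,px,z):
    p=cv2.undistortPoints(np.array(px,float).reshape(-1,1,2),K(s),np.array([s['k1'],0,0,0,0.])).reshape(-1,2)
    M=np.array(s['camera_from_world']); R=M[:3,:3]; c=-R.T@M[:3,3]
    d=np.c_[p[:,0],-p[:,1],-np.ones(len(p))]@R
    return c+d*((z-c[2])/d[:,2])[:,None]
def proj(s,P):
    M=np.array(s['camera_from_world']); q=np.atleast_2d(P)@M[:3,:3].T+M[:3,3]
    q=q*[1,-1,-1]
    return cv2.projectPoints(q.reshape(-1,1,3),np.zeros(3),np.zeros(3),K(s),np.array([s['k1'],0,0,0,0.]))[0].reshape(-1,2)
def save(s,n): cv2.imwrite('pics/'+n+'.png',s['frame'][:,:,::-1])
E
python3 - <<'E'
from h import *
a=r.snapshot('top');b=r.snapshot('scene')
save(a,'top1'); save(b,'scene1')
print(a['camera_from_world'],b['camera_from_world'],a['fx'],a['k1'],r.sense())
E
```

```text
[[-2.49972051e-02 -9.99313043e-01 -2.73602198e-02  2.58095221e+01]
 [ 9.98263613e-01 -2.64124905e-02  5.26511113e-02 -5.08680846e+02]
 [-5.33375938e-02 -2.59965812e-02  9.98238087e-01 -1.10562320e+03]
 [ 0.00000000e+00  0.00000000e+00  0.00000000e+00  1.00000000e+00]] [[-2.78453564e-01  9.60284396e-01  1.78182886e-02  1.45062325e+02]
 [-5.18597614e-01 -1.65941091e-01  8.38761032e-01  1.96263231e+02]
 [ 8.08405918e-01  2.24315477e-01  5.44208085e-01 -1.48082183e+03]
 [ 0.00000000e+00  0.00000000e+00  0.00000000e+00  1.00000000e+00]] 452.0196962910077 -0.14871160847209905 {'time': 0.1, 'joint_pos': array([-7.35915116e+01,  7.50960276e+00,  8.53245190e+01, -5.50925224e-04,
        8.72633710e+01, -4.89381974e+00]), 'qd': array([ 0.0069243 ,  0.00168904, -0.18027362, -0.06654098,  0.01697018,
       -0.02519047]), 'joint_efforts': array([ 1.44598624e-03, -5.70954502e+01, -5.01940405e+01, -6.84834845e-05,
        8.19965964e-03,  7.18564911e-05]), 'tool_pos': array([ 217.8288202 , -558.4777428 ,  212.74748271]), 'tcp_rot': array([-1.79902816e+02, -7.76880830e-03,  2.13023283e+01]), 'ft_force': array([-0.14203781,  0.21251422,  0.58325152]), 'wrist_torque': array([-0.01678197,  0.0317015 ,  0.00339694]), 'grip_force': 0.0, 'finger_gap': 85.27530599489643}
```

View pics/top1.png

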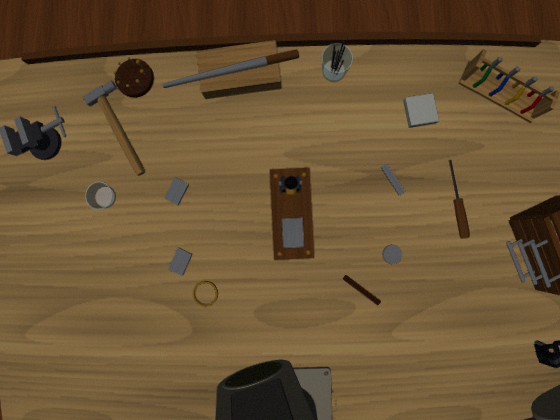

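View pics/scene1.png

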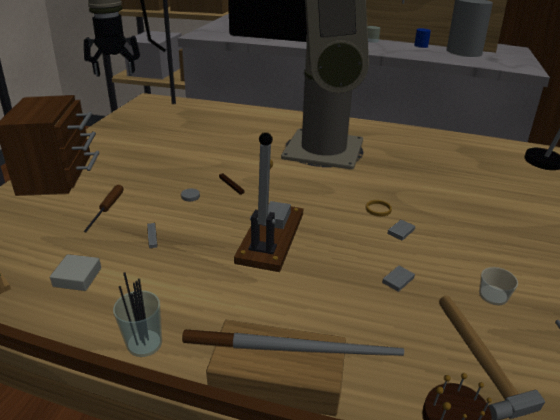

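The top view shows the two plates at about (177,191) and (180,261), the block at (292,233) and the upright bar and hinge at (290,184). The disc (392,254) and strip (392,180) are decoys. The scene view agrees, with the bar about upright. Next I'll measure these.

```bash
python3 - <<'E'
from h import *
a=r.snapshot('top'); f=a['frame']
hsv=cv2.cvtColor(f,cv2.COLOR_RGB2HSV)
def rect(m,c,z,off):
    n,l=cv2.connectedComponents(m); 
    mm=(l==l[c[1],c[0]]).astype(np.uint8)
    cn=max(cv2.findContours(mm,0,cv2.CHAIN_APPROX_NONE)[0],key=len).reshape(-1,2)
    P=cast(a,cn,z)[:,:2].astype(np.float32)
    print(c,hsv[c[1],c[0]],mm.sum(),cv2.minAreaRect(P))
m=((hsv[:,:,1]<75)&(hsv[:,:,2]>70)).astype(np.uint8)
rect(m,(177,191),12,0);rect(m,(180,261),12,0);rect(m,(292,233),45,0)
# board by hue/darkness
roi=np.zeros_like(m); roi[155:272,258:326]=1
b=((hsv[:,:,2]<110)&(roi>0)).astype(np.uint8)|(m&roi)
b=cv2.morphologyEx(b,cv2.MORPH_CLOSE,np.ones((5,5)));b=cv2.morphologyEx(b,cv2.MORPH_OPEN,np.ones((9,9)))
rect(b,(281,225),20,0)
cv2.imwrite('pics/crop1.png',cv2.resize(f[150:280,150:330,::-1],None,fx=4,fy=4,interpolation=cv2.INTER_CUBIC))
E
```

```text
(177, 191) [120  11  89] 360 ((557.4710083007812, 267.2087707519531), (39.347511291503906, 59.798282623291016), 62.18850326538086)
(180, 261) [99 20 91] 371 ((379.866943359375, 260.5273742675781), (41.07114028930664, 60.411685943603516), 66.42738342285156)
(292, 233) [114  14  90] 603 ((445.3705749511719, -23.65625762939453), (50.38120651245117, 69.56764221191406), 88.5430679321289)
(281, 225) [ 14 166  60] 3866 ((492.28076171875, -22.77535629272461), (227.0262451171875, 104.47405242919922), 1.5674360990524292)
```

View pics/crop1.png

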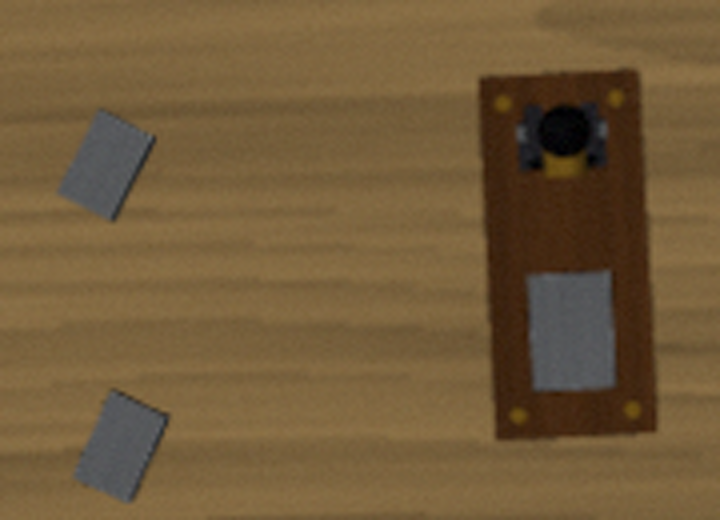

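```bash
cat >> h.py <<'E'
from scipy.spatial.transform import Rotation as Ro
def go(x,y,z,yaw):
    s=r.sense(); R=Ro.from_euler('xyz',s['tcp_rot'],degrees=True); T=Ro.from_euler('xyz',[180,0,yaw],degrees=True)
    l=R.inv().apply(np.array([x,y,z])-s['tool_pos'])/1000
    w=(R.inv()*T).as_rotvec(degrees=True)
    print('lin',l.round(4),'rot',w.round(2),'at',s['tool_pos'].round(1),s['tcp_rot'].round(2),'t',s['time'],'q6',s['joint_pos'][5].round(1))
E
python3 -c "
from h import *
s=r.snapshot('top')
print(cast(s,[(291,184)],262))
go(400,-30,250,90)"
```

```text
[[539.70667571 -21.81736825 262.        ]]
lin [ 0.3617 -0.4264 -0.0364] rot [-6.00e-02 -5.00e-02 -6.87e+01] at [ 217.9 -558.6  213. ] [-1.7993e+02 -1.0000e-02  2.1300e+01] t 0.2 q6 -4.9
```

Call:
servo_tool --fingers '[0.085,0.085,0.085,0.085,0.085,0.085,0.085,0.085,0.085,0.085]' --linear '[[0.362,-0.426,-0.04],[0.362,-0.426,-0.04],[0.362,-0.426,-0.04],[0.362,-0.426,-0.04],[0.362,-0.426,-0.04],[0.362,-0.426,-0.04],[0.362,-0.426,-0.04],[0.362,-0.426,-0.04],[0.362,-0.426,-0.04],[0.362,-0.426,-0.04]]' --rotation '[[0,0,-69],[0,0,-69],[0,0,-69],[0,0,-69],[0,0,-69],[0,0,-69],[0,0,-69],[0,0,-69],[0,0,-69],[0,0,-69]]'

```text
time: 1.2
tool_pos: [381.0, -85.7, 249.7]
tcp_rot: [179.9, 0.0, 90.3]
ft_force: [0.5, 0.5, 0.5]
finger_gap: 84.9
grip_force: 0.0
```

```bash
python3 -c "
from h import *
go(380,260.5,170,156.4)"
```

```text
lin [0.3462 0.0008 0.0796] rot [ 4.000e-02  5.000e-02 -6.609e+01] at [381.  -85.7 249.7] [1.7995e+02 2.0000e-02 9.0310e+01] t 1.2 q6 -20.5
```

Call:
servo_tool --fingers '[0.085,0.085,0.085,0.085,0.085,0.085,0.085,0.085,0.085,0.085]' --linear '[[0.33,0.0,0.08],[0.33,0.0,0.08],[0.33,0.0,0.08],[0.33,0.0,0.08],[0.33,0.0,0.08],[0.33,0.0,0.08],[0.33,0.0,0.08],[0.33,0.0,0.08],[0.33,0.0,0.08],[0.33,0.0,0.08]]' --rotation '[[0,0,-66],[0,0,-66],[0,0,-66],[0,0,-66],[0,0,-66],[0,0,-66],[0,0,-66],[0,0,-66],[0,0,-66],[0,0,-66]]'

```text
time: 2.2
tool_pos: [379.1, 242.1, 169.4]
tcp_rot: [-180.0, 0.0, 156.1]
ft_force: [-0.7, 0.1, 0.1]
finger_gap: 85.2
grip_force: 0.0
```

```bash
python3 -c "
from h import *
go(380,260.5,80,156.4)
s=r.snapshot('wrist'); save(s,'w1')
M=np.array(s['camera_from_world']);print(-M[:3,:3].T@M[:3,3], proj(s,[[380,260.5,12]]))"
```

```text
lin [0.0066 0.0172 0.0894] rot [-0.01  0.   -0.28] at [379.1 242.1 169.4] [-179.99    0.    156.12] t 2.2 q6 -40.1
[303.55006663 275.35078137 329.07512615] [[300.80657287 180.67444669]]
```

View pics/w1.png

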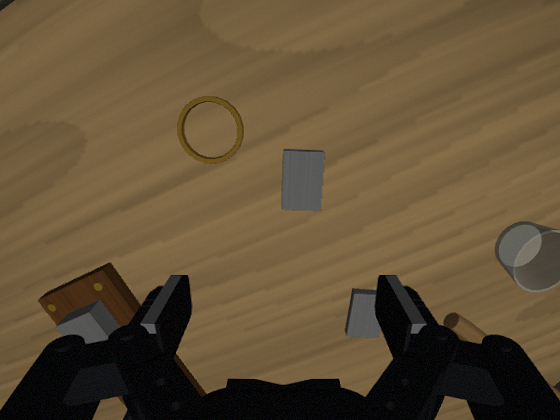

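The wrist view shows the plate at (303,180), nearly aligned with the tool. The predicted centre was (301,181).

```bash
cat >> h.py <<'E'
def plate(s,z,guess,lo=75,vm=70):
    f=s['frame'];hsv=cv2.cvtColor(f,cv2.COLOR_RGB2HSV)
    m=((hsv[:,:,1]<lo)&(hsv[:,:,2]>vm)).astype(np.uint8)
    m=cv2.morphologyEx(m,cv2.MORPH_OPEN,np.ones((3,3)))
    u,v=proj(s,[[guess[0],guess[1],z]])[0].round().astype(int)
    n,l=cv2.connectedComponents(m); mm=(l==l[v,u]).astype(np.uint8)
    cn=max(cv2.findContours(mm,0,cv2.CHAIN_APPROX_NONE)[0],key=len).reshape(-1,2)
    (c,wh,a)=cv2.minAreaRect(cast(s,cn,z)[:,:2].astype(np.float32))
    if wh[0]<wh[1]: a-=90
    print('px',(u,v),'c',np.round(c,1),'size',np.round(wh,1),'long axis',round(a,2)); return c,a
E
python3 -c "
from h import *
s=r.snapshot('wrist'); hsv=cv2.cvtColor(s['frame'],cv2.COLOR_RGB2HSV); print(hsv[180,303],hsv[152,303],hsv[140,303])
c,a=plate(s,12,(380,260.5))
go(c[0],c[1],70,a+180)"
```

```text
[120   3  90] [15  5 93] [ 18 117 131]
px (np.int64(301), np.int64(180)) c [381.  261.4] size [39.7 59.3] long axis -25.95
lin [0.0066 0.0185 0.0997] rot [0.03 0.03 2.04] at [379.5 241.8 169.7] [1.7997e+02 3.0000e-02 1.5609e+02] t 2.3 q6 -40.1
```

Call:
servo_tool --fingers '[0.085,0.085,0.085,0.085,0.085,0.085,0.085,0.085,0.085,0.085]' --linear '[[0.0065,0.018,0.05],[0.0065,0.018,0.08],[0.0065,0.018,0.1],[0.0065,0.018,0.12],[0.0065,0.018,0.135],[0.0065,0.018,0.147],[0.0065,0.018,0.147],[0.0065,0.018,0.147],[0.0065,0.018,0.147],[0.0065,0.018,0.147]]' --rotation '[[0,0,1.5],[0,0,1.5],[0,0,1.5],[0,0,1.5],[0,0,1.5],[0,0,1.5],[0,0,1.5],[0,0,1.5],[0,0,1.5],[0,0,1.5]]'

```text
time: 3.3
tool_pos: [381.2, 261.9, 23.5]
tcp_rot: [179.9, 0.1, 154.8]
ft_force: [-0.4, -0.7, -0.7]
finger_gap: 85.4
grip_force: 0.0
```

```bash
python3 -c "
from h import *
s=r.snapshot('wrist'); save(s,'w2')
go(380.7,261.2,20,154.5)"
```

```text
lin [ 0.     -0.0008  0.0033] rot [0.08 0.06 0.3 ] at [381.  261.9  23.3] [1.7992e+02 6.0000e-02 1.5480e+02] t 3.35 q6 -36.7
```

View pics/w2.png

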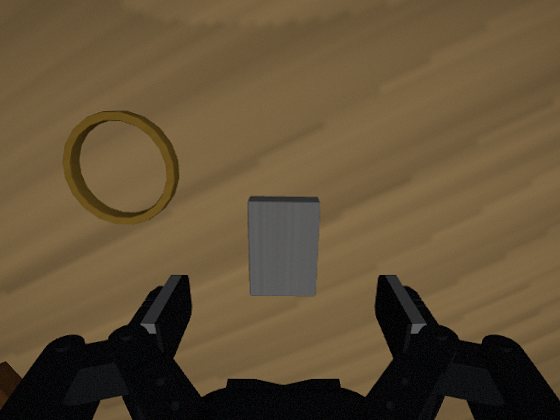

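```bash
python3 -c "
from h import *
s=r.snapshot('wrist')
plate(s,12,(381,261)); print(proj(s,[[381,261.9,12],[381,261.9,4]]))
go(380.7,261.2,20,154.5)"
```

```text
px (np.int64(282), np.int64(252)) c [380.8 261.7] size [39.5 59.3] long axis -26.12
[[283.51353733 251.54845142]
 [283.47827099 245.66095012]]
lin [-0.0001 -0.0006  0.0031] rot [0.06 0.04 0.3 ] at [380.9 261.8  23.1] [1.7994e+02 4.0000e-02 1.5480e+02] t 3.4 q6 -36.7
```

Call:
servo_tool --fingers '[0.06,0.05,0.04,0.03,0.03,0.03,0.03,0.03,0.03,0.03]' --linear '[[0.0,0.0,0.002],[0.0,0.0,0.002],[0.0,0.0,0.002],[0.0,0.0,0.002],[0.0,0.0,0.002],[0.0,0.0,0.002],[0.0,0.0,0.002],[0.0,0.0,0.002],[0.0,0.0,0.002],[0.0,0.0,0.002]]' --rotation '[[0,0,0.8],[0,0,0.8],[0,0,0.8],[0,0,0.8],[0,0,0.8],[0,0,0.8],[0,0,0.8],[0,0,0.8],[0,0,0.8],[0,0,0.8]]' --force 60

```text
time: 4.4
tool_pos: [380.3, 261.5, 20.4]
tcp_rot: [-180.0, -0.0, 154.0]
ft_force: [-0.1, -0.6, -0.3]
finger_gap: 29.4
grip_force: 0.0
```

Call:
servo_tool --fingers '[0.03,0.03,0.03,0.03,0.03,0.03,0.03,0.03,0.03,0.03]' --linear '[[0.0,0.0,0.0],[0.0,0.0,-0.005],[0.0,0.0,-0.015],[0.0,0.0,-0.03],[0.0,0.0,-0.05],[0.0,0.0,-0.08],[0.0,0.0,-0.11],[0.0,0.0,-0.13],[0.0,0.0,-0.13],[0.0,0.0,-0.13]]' --rotation '[[0,0,0],[0,0,0],[0,0,0],[0,0,0],[0,0,0],[0,0,0],[0,0,0],[0,0,0],[0,0,0],[0,0,0]]'

```text
time: 5.4
tool_pos: [380.8, 261.7, 151.2]
tcp_rot: [179.9, 0.1, 154.0]
ft_force: [0.0, 0.5, -0.6]
finger_gap: 30.5
grip_force: 0.0
```

```bash
python3 -c "
from h import *
s=r.snapshot('wrist'); save(s,'w3')
go(445,-24,150,181.5)"
```

```text
lin [-1.834e-01 -2.280e-01  1.000e-04] rot [-1.00e-02 -1.00e-02 -2.75e+01] at [380.1 261.3 150. ] [-1.7999e+02 -1.0000e-02  1.5400e+02] t 5.45 q6 -35.9
```

View pics/w3.png

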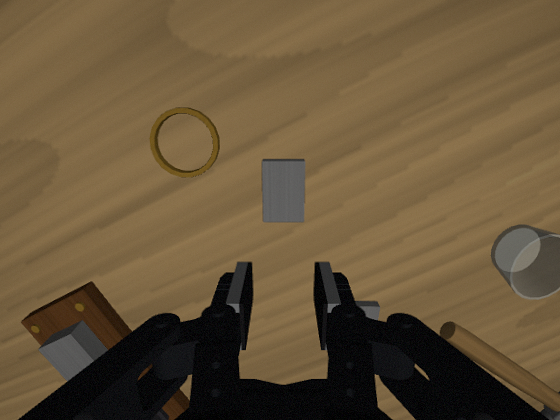

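Grasp missed: the plate at (284,190) has not moved and the jaws closed empty above it. I'll measure where the tips really are.

```bash
python3 -c "
from h import *
s=r.snapshot('wrist'); print(s['fx'],s['cx'],s['cy'],s['k1'])
t=r.sense(); R=Ro.from_euler('xyz',t['tcp_rot'],degrees=True)
for d in (-19,-10,0,10,19):
  P=[t['tool_pos']+R.apply([x,y,d]) for y in (-15.2,15.2) for x in (11,-11)]
  print(d,proj(s,P).round(0).tolist())
plate(s,12,(381,261))
go(380.5,261.5,40,154)"
```

```text
330.1213251123039 282.93267476230716 211.04232152612886 -0.07954859298702918
-19 [[251.0, 258.0], [252.0, 297.0], [315.0, 257.0], [313.0, 297.0]]
-10 [[253.0, 249.0], [254.0, 287.0], [313.0, 249.0], [312.0, 287.0]]
0 [[254.0, 241.0], [255.0, 278.0], [312.0, 241.0], [310.0, 278.0]]
10 [[256.0, 234.0], [257.0, 269.0], [310.0, 234.0], [309.0, 269.0]]
19 [[257.0, 228.0], [258.0, 262.0], [309.0, 228.0], [308.0, 262.0]]
px (np.int64(283), np.int64(193)) c [380.8 261.7] size [39.6 58.2] long axis -26.01
lin [-0.0007  0.0008  0.1094] rot [-0.07 -0.05  0.  ] at [379.7 261.1 149.4] [-1.7993e+02 -5.0000e-02  1.5400e+02] t 5.5 q6 -35.9
```

Call:
servo_tool --fingers '[0.03,0.03,0.03,0.03,0.03,0.03,0.03,0.03]' --linear '[[0,0,0.05],[0,0,0.09],[0,0,0.11],[0,0,0.12],[0,0,0.125],[0,0,0.125],[0,0,0.125],[0,0,0.125]]' --rotation '[[0,0,0],[0,0,0],[0,0,0],[0,0,0],[0,0,0],[0,0,0],[0,0,0],[0,0,0]]'

```text
time: 6.3
tool_pos: [381.5, 262.1, 26.8]
tcp_rot: [179.9, 0.1, 154.0]
ft_force: [0.3, -0.1, -0.4]
finger_gap: 29.6
grip_force: 0.0
```

```bash
python3 -c "
from h import *
go(380.7,261.5,20,154)
w=r.snapshot('wrist');s=r.snapshot('scene')
t=r.sense(); R=Ro.from_euler('xyz',t['tcp_rot'],degrees=True)
br=lambda f:np.clip(f.astype(float)*2.2,0,255).astype(np.uint8)
u,v=proj(s,[t['tool_pos']])[0].astype(int); print(u,v,proj(s,[R.apply([0,0,19])+t['tool_pos'],R.apply([0,0,-19])+t['tool_pos'],(380.8,261.7,12)]))
fs=br(s['frame']); cv2.drawMarker(fs,(int(u),int(v)),(255,0,0),0,3,1)
A=cv2.resize(fs[v-70:v+50,u-60:u+60],(480,480),interpolation=cv2.INTER_CUBIC)
B=cv2.resize(br(w['frame'])[180:420,205:365],(320,480),interpolation=cv2.INTER_CUBIC)
cv2.imwrite('pics/c2.png',np.hstack([A,B])[:,:,::-1])
"
```

```text
lin [ 0.0004 -0.0009  0.0068] rot [0.11 0.08 0.  ] at [381.5 262.1  26.8] [1.7989e+02 8.0000e-02 1.5400e+02] t 6.3 q6 -35.9
402 222 [[401.20072038 229.26426712]
 [403.82473715 215.60968778]
 [401.40695502 227.54637472]]
```

View pics/c2.png

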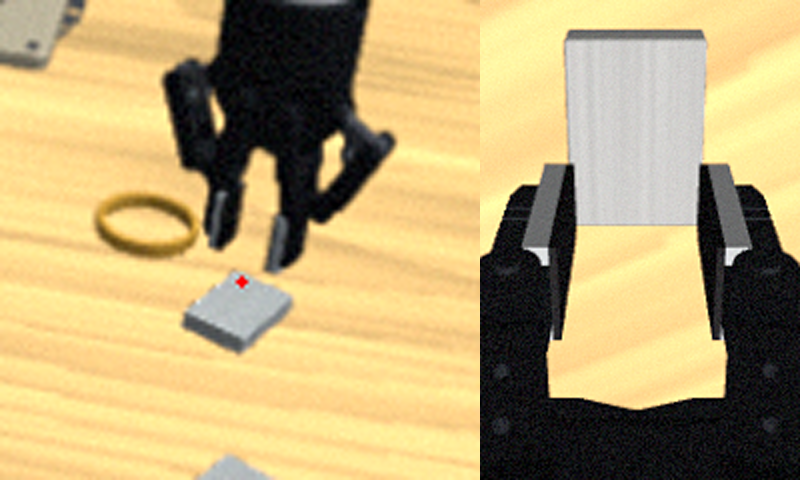

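Both views show the tips well above the plate, roughly 19 mm *short* of the reported TCP rather than ahead of it. In the scene crop the tips are at about (247,256) and the TCP mark at (242,282), at 4x scale. I'll go lower by that amount.

Call:
servo_tool --fingers '[0.085,0.085,0.085,0.085,0.085,0.085,0.085,0.085,0.085,0.085]' --linear '[[0,0,0],[0,0,0],[0,0,0],[0,0,0.01],[0,0,0.02],[0,0,0.03],[0,0,0.037],[0,0,0.042],[0,0,0.042],[0,0,0.042]]' --rotation '[[0,0,0],[0,0,0],[0,0,0],[0,0,0],[0,0,0],[0,0,0],[0,0,0],[0,0,0],[0,0,0],[0,0,0]]'

```text
time: 7.4
tool_pos: [380.4, 261.5, -16.6]
tcp_rot: [-180.0, -0.0, 154.0]
ft_force: [0.9, 0.1, 0.8]
finger_gap: 84.8
grip_force: 0.0
```

Call:
servo_tool --fingers '[0.07,0.06,0.05,0.04,0.037,0.037,0.037,0.037]' --linear '[[0,0,0],[0,0,0],[0,0,0],[0,0,0],[0,0,0],[0,0,0],[0,0,0],[0,0,0]]' --rotation '[[0,0,0],[0,0,0],[0,0,0],[0,0,0],[0,0,0],[0,0,0],[0,0,0],[0,0,0]]' --force 30

```text
time: 8.2
tool_pos: [380.8, 261.8, -16.1]
tcp_rot: [180.0, 0.0, 154.0]
ft_force: [-1.6, 1.3, 6.1]
finger_gap: 38.6
grip_force: 30.9
```

Call:
servo_tool --fingers '[0.034,0.034,0.034,0.034,0.034,0.034,0.034,0.034,0.034,0.034]' --linear '[[0,0,0],[0,0,-0.003],[0,0,-0.01],[0,0,-0.02],[0,0,-0.04],[0,0,-0.07],[0,0,-0.1],[0,0,-0.12],[0,0,-0.12],[0,0,-0.12]]' --rotation '[[0,0,0],[0,0,0],[0,0,0],[0,0,0],[0,0,0],[0,0,0],[0,0,0],[0,0,0],[0,0,0],[0,0,0]]' --force 70

```text
time: 9.2
tool_pos: [380.5, 261.5, 103.4]
tcp_rot: [180.0, 0.0, 154.0]
ft_force: [-0.9, 0.3, -2.0]
finger_gap: 38.1
grip_force: 70.7
```

```bash
python3 -c "
from h import *
w=r.snapshot('wrist'); save(w,'w4')
go(445,-24,110,181.5)
t=r.sense(); print(t['ft_force'],t['grip_force'],t['finger_gap'])"
```

```text
lin [-0.1837 -0.2276 -0.0076] rot [ -0.05  -0.06 -27.5 ] at [379.7 261.1 102.3] [-1.7994e+02 -4.0000e-02  1.5400e+02] t 9.25 q6 -35.9
[ 0.43324995  0.19850746 -1.30076284] 70.6701922416687 38.083621500638294
```

View pics/w4.png

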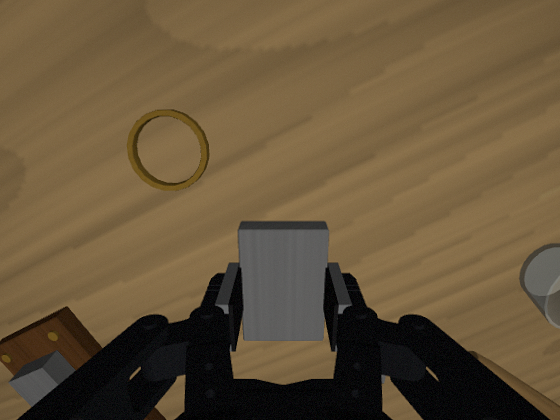

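Plate held squarely: its top spans columns 240–328, rows 229–341. I'll pause beside the jig so the wrist camera can measure the block clear of the fingers.

```bash
python3 -c "
from h import *
go(520,120,130,181.5)"
```

```text
lin [-0.1879 -0.0654 -0.0277] rot [ -0.05  -0.06 -27.5 ] at [379.7 261.1 102.3] [-1.7994e+02 -4.0000e-02  1.5400e+02] t 9.25 q6 -35.9
```

Call:
servo_tool --fingers '[0.034,0.034,0.034,0.034,0.034,0.034,0.034,0.034,0.034,0.034]' --linear '[[-0.03,-0.01,-0.01],[-0.06,-0.02,-0.02],[-0.1,-0.035,-0.027],[-0.14,-0.05,-0.027],[-0.17,-0.06,-0.027],[-0.188,-0.065,-0.027],[-0.188,-0.065,-0.027],[-0.188,-0.065,-0.027],[-0.188,-0.065,-0.027],[-0.188,-0.065,-0.027]]' --rotation '[[0,0,-6],[0,0,-12],[0,0,-18],[0,0,-24],[0,0,-27.5],[0,0,-27.5],[0,0,-27.5],[0,0,-27.5],[0,0,-27.5],[0,0,-27.5]]'

```text
time: 10.25
tool_pos: [520.0, 121.6, 130.1]
tcp_rot: [180.0, -0.0, -178.4]
ft_force: [-0.3, 0.0, -1.1]
finger_gap: 37.7
grip_force: 70.6
```

```bash
python3 -c "
from h import *
w=r.snapshot('wrist'); save(w,'w5')
plate(w,45,(445,-24)); plate(w,45,(445,-24),60,80)
# board corners etc: edge-based yaw
go(445,-24,110,181.5)"
```

```text
px (np.int64(88), np.int64(109)) c [447.  -21.9] size [69.6 50.1] long axis 1.41
px (np.int64(88), np.int64(109)) c [446.9 -22.1] size [69.4 49.9] long axis 1.38
lin [ 0.0791 -0.1434  0.0203] rot [ 0.   -0.02  0.06] at [520.2 121.5 130.2] [ 1.8000e+02 -2.0000e-02 -1.7844e+02] t 10.3 q6 -83.9
```

View pics/w5.png

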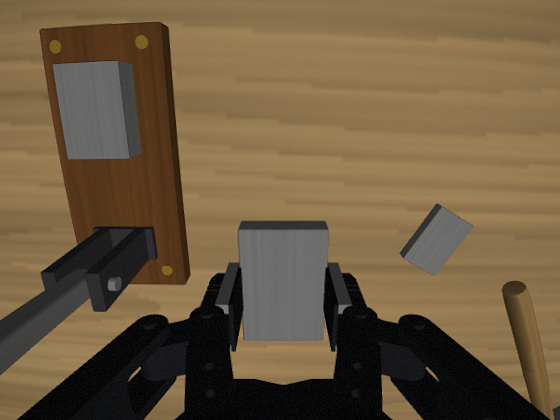

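The view shows the block clearly at (95,110), measuring 69.6 x 50.1 mm with yaw 1.4° as it should. Its centre is near (446.5,-22.5). Moving over it.

Call:
servo_tool --fingers '[0.034,0.034,0.034,0.034,0.034,0.034,0.034,0.034,0.034,0.034]' --linear '[[0.04,0,0.01],[0.07,-0.025,0.02],[0.078,-0.065,0.03],[0.078,-0.105,0.04],[0.078,-0.132,0.05],[0.078,-0.1425,0.055],[0.078,-0.1425,0.055],[0.078,-0.1425,0.055],[0.078,-0.1425,0.055],[0.078,-0.1425,0.055]]' --rotation '[[0,0,0.1],[0,0,0.1],[0,0,0.1],[0,0,0.1],[0,0,0.1],[0,0,0.1],[0,0,0.1],[0,0,0.1],[0,0,0.1],[0,0,0.1]]'

```text
time: 11.3
tool_pos: [447.0, -22.8, 75.9]
tcp_rot: [180.0, 0.0, -178.5]
ft_force: [0.3, 0.7, -1.3]
finger_gap: 37.9
grip_force: 70.8
```

```bash
cat > rel.py <<'E'
from h import *
# left/right/front edges of block and held plate in wrist image, on given planes, in tool-aligned (jig) axes
import sys
zp=float(sys.argv[1]); zb=float(sys.argv[2])
w=r.snapshot('wrist'); t=r.sense(); save(w,'rel%d'%int(t['time']*100))
g=cv2.cvtColor(w['frame'],cv2.COLOR_RGB2GRAY); hsv=cv2.cvtColor(w['frame'],cv2.COLOR_RGB2HSV)
m=((hsv[:,:,1]<60)&(g>62)).astype(np.uint8)
c=np.array([446.3,-22.8]); a=np.radians(1.4); U=np.array([[np.cos(a),np.sin(a)],[-np.sin(a),np.cos(a)]])
print(t['tool_pos'].round(1),(U@(t['tool_pos'][:2]-c)).round(1),t['tcp_rot'].round(2))
for row in range(130,345,8):
    x=np.flatnonzero(np.diff(np.r_[0,m[row,150:420],0]))+150
    runs=[(p,q) for p,q in zip(x[::2],x[1::2]) if q-p>6]
    o=[]
    for p,q in runs:
        for z in (zp,zb):
            P=cast(w,[(p-.5,row),(q-.5,row)],z)[:,:2]; L=(P-c)@U.T
            o.append((int(p),int(q),int(z),L.round(1).tolist()))
    print(row,*o)
E
python3 rel.py 103 45; python3 -c "
from h import *
go(446.3,-22.8,31,181.4)"
```

```text
[446.9 -23.   75.8] [ 0.6 -0.2] [ 1.8000e+02  4.0000e-02 -1.7851e+02]
130
138
146
154
162
170
178
186 (243, 326, 103, [[-47.9, -17.2], [-48.0, 17.1]]) (243, 326, 45, [[-33.0, -24.5], [-33.1, 24.9]])
194 (243, 326, 103, [[-44.5, -17.4], [-44.5, 17.3]]) (243, 326, 45, [[-28.1, -24.7], [-28.1, 25.1]])
202 (243, 325, 103, [[-41.0, -17.5], [-41.1, 17.0]]) (243, 325, 45, [[-23.1, -24.9], [-23.1, 24.7]])
210 (244, 325, 103, [[-37.5, -17.2], [-37.5, 17.1]]) (244, 325, 45, [[-18.0, -24.5], [-18.0, 24.9]])
218 (244, 325, 103, [[-33.9, -17.3], [-33.9, 17.3]]) (244, 325, 45, [[-12.8, -24.7], [-12.8, 25.1]])
226
234 (238, 329, 103, [[-26.4, -20.2], [-26.5, 19.3]]) (238, 329, 45, [[-2.1, -28.9], [-2.2, 28.1]])
242 (238, 329, 103, [[-22.6, -20.4], [-22.7, 19.5]]) (238, 329, 45, [[3.3, -29.1], [3.3, 28.3]])
250 (239, 328, 103, [[-18.8, -20.1], [-18.8, 19.3]]) (239, 328, 45, [[8.9, -28.7], [8.8, 27.9]])
258 (239, 328, 103, [[-14.8, -20.3], [-14.9, 19.4]]) (239, 328, 45, [[14.6, -29.0], [14.5, 28.2]])
266 (240, 327, 103, [[-10.8, -20.0], [-10.9, 19.2]]) (240, 327, 45, [[20.3, -28.6], [20.3, 27.8]])
27
[... 479 characters left out ...]
) (243, 323, 103, [[10.5, -19.6], [10.5, 18.3]]) (243, 323, 45, [[51.0, -27.9], [51.0, 26.6]]) (339, 348, 103, [[10.5, 25.9], [10.6, 30.2]]) (339, 348, 45, [[51.1, 37.5], [51.1, 43.7]])
314 (243, 324, 103, [[15.1, -19.8], [15.0, 19.0]]) (243, 324, 45, [[57.6, -28.2], [57.5, 27.6]])
322 (243, 324, 103, [[19.7, -20.0], [19.7, 19.2]]) (243, 324, 45, [[64.3, -28.5], [64.2, 27.9]])
330 (243, 324, 103, [[24.5, -20.2], [24.5, 19.4]]) (243, 324, 45, [[71.1, -28.8], [71.1, 28.2]])
338 (244, 323, 103, [[29.4, -19.9], [29.3, 19.2]]) (244, 323, 45, [[78.2, -28.4], [78.1, 27.8]])
lin [0.0007 0.0002 0.0448] rot [0.   0.04 0.09] at [446.9 -23.   75.8] [ 1.8000e+02  4.0000e-02 -1.7851e+02] t 11.35 q6 -101.0
```

Call:
servo_tool --fingers '[0.034,0.034,0.034,0.034,0.034,0.034,0.034,0.034,0.034,0.034]' --linear '[[0.0006,0.0005,0.01],[0.0006,0.0005,0.02],[0.0006,0.0005,0.03],[0.0006,0.0005,0.037],[0.0006,0.0005,0.041],[0.0006,0.0005,0.043],[0.0006,0.0005,0.044],[0.0006,0.0005,0.045],[0.0006,0.0005,0.0455],[0.0006,0.0005,0.0455]]' --rotation '[[0,0,0.1],[0,0,0.1],[0,0,0.1],[0,0,0.1],[0,0,0.1],[0,0,0.1],[0,0,0.1],[0,0,0.1],[0,0,0.1],[0,0,0.1]]'

```text
time: 12.35
tool_pos: [446.2, -23.4, 30.1]
tcp_rot: [-180.0, 0.0, -178.7]
ft_force: [-0.0, 0.5, -1.5]
finger_gap: 38.0
grip_force: 70.8
```

Call:
servo_tool --fingers '[0.034,0.034,0.034,0.034,0.034]' --linear '[[0,0,0.0005],[0,0,0.001],[0,0,0.0015],[0,0,0.0015],[0,0,0.0015]]' --rotation '[[0,0,0],[0,0,0],[0,0,0],[0,0,0],[0,0,0]]'

```text
time: 12.85
tool_pos: [446.2, -23.4, 29.2]
tcp_rot: [-180.0, 0.0, -178.7]
ft_force: [-4.4, 0.3, 7.6]
finger_gap: 38.1
grip_force: 71.8
```

Call:
servo_tool --fingers '[0.04,0.045,0.05,0.06,0.07,0.07,0.07,0.07,0.07,0.07]' --linear '[[0,0,0],[0,0,0],[0,0,0],[0,0,0],[0,0,0],[0,0,-0.01],[0,0,-0.03],[0,0,-0.06],[0,0,-0.08],[0,0,-0.08]]' --rotation '[[0,0,0],[0,0,0],[0,0,0],[0,0,0],[0,0,0],[0,0,0],[0,0,0],[0,0,0],[0,0,0],[0,0,0]]' --force 30

```text
time: 13.85
tool_pos: [448.7, -23.8, 112.7]
tcp_rot: [-179.9, 0.4, -178.7]
ft_force: [0.1, -0.6, -0.5]
finger_gap: 70.0
grip_force: 0.0
```

```bash
python3 rel.py 57 45 | awk 'NR%2' ; python3 -c "
from h import *
go(520,120,130,181.4)"
```

```text
[447.6 -23.6 110.7] [ 1.3 -0.9] [-179.95    0.24 -178.7 ]
138
154
170 (250, 321, 57, [[-35.7, -23.6], [-35.6, 23.4]]) (250, 321, 45, [[-33.1, -24.8], [-33.0, 24.8]])
186 (251, 321, 57, [[-24.7, -23.3], [-24.7, 23.8]]) (251, 321, 45, [[-21.6, -24.5], [-21.5, 25.2]])
202 (251, 320, 57, [[-13.5, -23.6], [-13.4, 23.5]]) (251, 320, 45, [[-9.7, -24.9], [-9.6, 24.8]])
218 (252, 320, 57, [[-1.8, -23.3], [-1.7, 23.9]]) (252, 320, 45, [[2.6, -24.6], [2.7, 25.3]])
234 (252, 319, 57, [[10.2, -23.8], [10.3, 23.6]]) (252, 319, 45, [[15.4, -25.0], [15.4, 25.0]])
250 (253, 318, 57, [[22.7, -23.5], [22.8, 23.3]]) (253, 318, 45, [[28.5, -24.7], [28.6, 24.7]])
266
282
298
314 (167, 179, 57, [[78.9, -93.5], [78.7, -83.9]]) (167, 179, 45, [[87.8, -98.7], [87.6, -88.5]]) (390, 400, 57, [[78.9, 82.1], [79.1, 90.2]]) (390, 400, 45, [[87.9, 86.8], [88.1, 95.2]])
330
lin [-0.0757  0.1419 -0.0191] rot [-0.05  0.24 -0.1 ] at [447.6 -23.6 110.7] [-179.95    0.24 -178.7 ] t 13.9 q6 -100.9
```

```bash
cat > edg.py <<'E'
from h import *
import sys
# gradient peaks: averaged rows (lateral) and columns (lengthwise), expressed in jig axes on plane z
def peaks(z,zb,rows=(185,235),cols=(270,300),r0=150,r1=275,c0=238,c1=332,th=1.2):
    w=r.snapshot('wrist'); g=cv2.GaussianBlur(cv2.cvtColor(w['frame'],cv2.COLOR_RGB2GRAY).astype(np.float32),(3,3),0)
    c=np.array([446.3,-22.8]); a=np.radians(1.4); U=np.array([[np.cos(a),np.sin(a)],[-np.sin(a),np.cos(a)]])
    loc=lambda p,zz:((cast(w,[p],zz)[0,:2]-c)@U.T).round(1)
    for rr in range(rows[0],rows[1],12):
        p=g[rr:rr+6].mean(0); d=np.diff(p); o=[]
        for i in range(c0,c1):
            if abs(d[i])>th and abs(d[i])>=abs(d[i-1]) and abs(d[i])>abs(d[i+1]): o.append((i,round(float(d[i]),1),float(loc((i+.5,rr+2.5),z)[1]),float(loc((i+.5,rr+2.5),zb)[1])))
        print('row',rr,o)
    p=g[:,cols[0]:cols[1]].mean(1); d=np.diff(p)
    print('col',[(i,round(float(d[i]),1),float(loc((285,i+.5),z)[0]),float(loc((285,i+.5),zb)[0])) for i in range(r0,r1) if abs(d[i])>th and abs(d[i])>=abs(d[i-1]) and abs(d[i])>abs(d[i+1])])
peaks(float(sys.argv[1]),float(sys.argv[2]))
E
python3 edg.py 57 45
```

```text
row 185 [(250, 18.8, -22.9, -24.1), (252, -8.5, -21.5, -22.7), (254, 7.0, -20.2, -21.3), (258, 1.2, -17.5, -18.5), (261, -1.9, -15.5, -16.4), (265, 2.1, -12.9, -13.5), (268, -1.4, -10.9, -11.4), (285, 1.6, 0.5, 0.5), (289, -1.3, 3.1, 3.4), (291, 1.8, 4.5, 4.8), (312, -3.3, 18.5, 19.6), (314, 3.0, 19.8, 21.0), (320, -21.3, 23.8, 25.2), (326, -1.4, 27.8, 29.4)]
row 197 [(238, 2.2, -31.3, -33.0), (250, 20.0, -23.2, -24.4), (253, -6.1, -21.1, -22.3), (255, 5.7, -19.8, -20.8), (262, -2.2, -15.0, -15.8), (265, 2.0, -13.0, -13.7), (268, -1.2, -11.0, -11.6), (285, 1.7, 0.5, 0.5), (288, -1.2, 2.5, 2.7), (292, 1.9, 5.2, 5.5), (296, -1.4, 7.9, 8.4), (315, -1.7, 20.7, 21.9), (319, -18.9, 23.4, 24.8), (322, 2.8, 25.4, 26.9), (325, -1.7, 27.5, 29.1)]
row 209 [(239, 2.5, -31.0, -32.7), (250, 20.0, -23.4, -24.7), (253, -7.6, -21.4, -22.5), (255, 6.9, -20.0, -21.1), (259, 1.4, -17.3, -18.2), (262, -2.2, -15.2, -16.0), (266, 2.1, -12.5, -13.2), (268, -1.4, -11.1, -11.7), (286, 1.5, 1.2, 1.3), (289, -1.3, 3.2, 3.4), (292, 1.4, 5.3, 5.6), (296, -1.4, 8.0, 8.5), (311, -2.5, 18.2, 19.3), (313, 2.6, 19.6, 
[... 221 characters left out ...]
5), (266, 1.9, -12.7, -13.3), (285, 1.7, 0.5, 0.6), (288, -1.7, 2.6, 2.7), (291, 1.3, 4.6, 4.9), (311, -2.4, 18.5, 19.6), (315, -1.3, 21.2, 22.5), (318, -18.6, 23.3, 24.7), (321, 2.8, 25.4, 26.9)]
row 233 [(239, 1.3, -31.8, -33.5), (248, -1.7, -25.5, -26.8), (251, 20.0, -23.4, -24.6), (254, -6.4, -21.3, -22.4), (256, 6.7, -19.8, -20.9), (259, 1.6, -17.7, -18.7), (263, -2.2, -14.9, -15.7), (266, 2.0, -12.8, -13.5), (285, 1.3, 0.5, 0.6), (288, -1.8, 2.6, 2.8), (291, 1.3, 4.7, 5.0), (313, -1.5, 20.1, 21.3), (317, -17.9, 22.9, 24.3), (331, -1.5, 32.8, 34.7)]
col [(164, -4.8, -40.9, -38.6), (170, 22.6, -36.9, -34.4), (177, -23.9, -32.2, -29.4), (181, 23.8, -29.5, -26.5), (261, -19.0, 29.7, 36.0)]
```

Plate 1 is centred to about 0.4 mm (lateral edges -20.1/+19.5, lengthwise -29.5/+29.7). On to plate 2.

```bash
python3 -c "
from h import *
go(557.5,267.2,120,152.2)"
```

```text
lin [-0.1176  0.2881 -0.0107] rot [ 0.   0.1 29.1] at [446.5 -23.5 109.2] [-1.7998e+02  1.0000e-01 -1.7870e+02] t 13.95 q6 -100.9
```

Call:
servo_tool --fingers '[0.085,0.085,0.085,0.085,0.085,0.085,0.085,0.085,0.085,0.085]' --linear '[[0.0,0.04,-0.01],[0.0,0.085,-0.01],[-0.02,0.13,-0.01],[-0.05,0.18,-0.01],[-0.08,0.22,-0.01],[-0.095,0.26,-0.01],[-0.103,0.293,-0.01],[-0.103,0.293,-0.01],[-0.103,0.293,-0.01],[-0.103,0.293,-0.01]]' --rotation '[[0,0,0],[0,0,7],[0,0,14],[0,0,21],[0,0,29],[0,0,29],[0,0,29],[0,0,29],[0,0,29],[0,0,29]]'

```text
time: 14.95
tool_pos: [541.5, 270.8, 117.2]
tcp_rot: [-179.9, -0.1, 152.3]
ft_force: [0.3, -0.9, 0.6]
finger_gap: 85.1
grip_force: 0.0
```

```bash
python3 -c "
from h import *
w=r.snapshot('wrist'); c,a=plate(w,12,(557.5,267.2))
go(c[0],c[1],-15,a+180)"
```

```text
px (np.int64(289), np.int64(221)) c [558.5 268.1] size [39.7 58.8] long axis -28.29
lin [-0.0161  0.0058  0.1326] rot [-0.08 -0.04  0.54] at [541.7 270.6 117.6] [-1.7992e+02 -4.0000e-02  1.5225e+02] t 15.0 q6 -40.5
```

Call:
servo_tool --fingers '[0.085,0.085,0.085,0.085,0.085,0.085,0.085,0.085,0.085,0.085]' --linear '[[-0.016,0.006,0.03],[-0.016,0.006,0.06],[-0.016,0.006,0.075],[-0.016,0.006,0.09],[-0.016,0.006,0.1],[-0.016,0.006,0.11],[-0.016,0.006,0.12],[-0.016,0.006,0.12],[-0.016,0.006,0.12],[-0.016,0.006,0.12]]' --rotation '[[0,0,0.5],[0,0,0.5],[0,0,0.5],[0,0,0.5],[0,0,0.5],[0,0,0.5],[0,0,0.5],[0,0,0.5],[0,0,0.5],[0,0,0.5]]'

```text
time: 16.0
tool_pos: [559.9, 270.1, -0.8]
tcp_rot: [179.9, 0.1, 151.8]
ft_force: [0.3, 0.3, -0.4]
finger_gap: 84.7
grip_force: 0.0
```

```bash
python3 -c "
from h import *
w=r.snapshot('wrist'); c,a=plate(w,12,(558,268))
go(c[0],c[1],-16,a+180)"
```

```text
px (np.int64(278), np.int64(271)) c [558.4 268.3] size [39.5 58.7] long axis -28.37
lin [ 0.0004 -0.0023  0.0153] rot [0.06 0.05 0.19] at [559.9 270.1  -0.7] [1.7994e+02 5.0000e-02 1.5181e+02] t 16.05 q6 -40.8
```

Call:
servo_tool --fingers '[0.085,0.085,0.085,0.085,0.085,0.085,0.085]' --linear '[[0,-0.0022,0.005],[0,-0.0022,0.01],[0,-0.0022,0.014],[0,-0.0022,0.0155],[0,-0.0022,0.0155],[0,-0.0022,0.0155],[0,-0.0022,0.0155]]' --rotation '[[0,0,0.2],[0,0,0.2],[0,0,0.2],[0,0,0.2],[0,0,0.2],[0,0,0.2],[0,0,0.2]]'

```text
time: 16.75
tool_pos: [558.5, 267.9, -16.8]
tcp_rot: [180.0, 0.0, 151.6]
ft_force: [-0.2, 0.8, 0.7]
finger_gap: 84.9
grip_force: 0.0
```

Call:
servo_tool --fingers '[0.07,0.06,0.05,0.04,0.037,0.037,0.037,0.037]' --linear '[[0,0,0],[0,0,0],[0,0,0],[0,0,0],[0,0,0],[0,0,0],[0,0,0],[0,0,0]]' --rotation '[[0,0,0],[0,0,0],[0,0,0],[0,0,0],[0,0,0],[0,0,0],[0,0,0],[0,0,0]]' --force 30

```text
time: 17.55
tool_pos: [558.5, 268.0, -16.7]
tcp_rot: [180.0, 0.0, 151.6]
ft_force: [-0.1, -0.2, 3.5]
finger_gap: 39.2
grip_force: 31.4
```

Call:
servo_tool --fingers '[0.034,0.034,0.034,0.034,0.034,0.034,0.034,0.034,0.034,0.034]' --linear '[[0,0,0],[0,0,-0.003],[0,0,-0.01],[0,0,-0.02],[0,0,-0.04],[0,0,-0.07],[0,0,-0.1],[0,0,-0.13],[0,0,-0.13],[0,0,-0.13]]' --rotation '[[0,0,0],[0,0,0],[0,0,0],[0,0,0],[0,0,0],[0,0,0],[0,0,0],[0,0,0],[0,0,0],[0,0,0]]' --force 70

```text
time: 18.55
tool_pos: [558.9, 268.1, 114.2]
tcp_rot: [179.9, 0.1, 151.6]
ft_force: [-0.2, -0.4, -3.0]
finger_gap: 37.8
grip_force: 70.5
```

```bash
python3 -c "
from h import *
go(446.3,70,110,181.4)
go(446.3,-22.5,110,181.4)"
```

```text
lin [ 0.0049 -0.2278  0.0038] rot [  0.08   0.11 -29.8 ] at [558.9 268.1 114.2] [1.799e+02 9.000e-02 1.516e+02] t 18.55 q6 -40.7
lin [-0.0391 -0.3092  0.0037] rot [  0.08   0.11 -29.8 ] at [558.9 268.1 114.2] [1.799e+02 9.000e-02 1.516e+02] t 18.55 q6 -40.7
```

Call:
servo_tool --fingers '[0.034,0.034,0.034,0.034,0.034,0.034,0.034,0.034,0.034,0.034]' --linear '[[0.001,-0.04,0.0],[0.002,-0.085,0.0],[0.003,-0.13,0],[0.004,-0.175,0],[0.005,-0.22,0],[-0.01,-0.25,0],[-0.025,-0.28,0],[-0.035,-0.3,0],[-0.039,-0.309,0.003],[-0.039,-0.309,0.003]]' --rotation '[[0,0,-6],[0,0,-13],[0,0,-20],[0,0,-26],[0,0,-29.8],[0,0,-29.8],[0,0,-29.8],[0,0,-29.8],[0,0,-29.8],[0,0,-29.8]]'

```text
time: 19.55
tool_pos: [444.3, -23.1, 108.2]
tcp_rot: [180.0, -0.2, -178.7]
ft_force: [-0.7, 0.0, -1.0]
finger_gap: 38.0
grip_force: 70.7
```

Call:
servo_tool --fingers '[0.034,0.034,0.034]' --linear '[[0,0,0.01],[0,0,0.02],[0,0,0.02]]' --rotation '[[0,0,0],[0,0,0],[0,0,0]]'

```text
time: 19.85
tool_pos: [443.8, -21.3, 87.3]
tcp_rot: [179.9, -0.2, -178.5]
ft_force: [-0.2, -0.7, -1.5]
finger_gap: 38.4
grip_force: 70.7
```

```bash
python3 -c "
from h import *
go(446.3,-22.5,43,181.4)"; python3 rel.py 118 57 | awk 'NR%2'; 
```

```text
lin [-0.0026 -0.0013  0.0443] rot [ 0.06 -0.23  0.08] at [443.8 -21.3  87.3] [ 179.94   -0.23 -178.52] t 19.85 q6 -100.9
[444.4 -21.5  88.3] [-1.9  1.4] [ 1.7996e+02 -1.7000e-01 -1.7852e+02]
138
154
170
186 (242, 321, 118, [[-51.8, -15.6], [-51.8, 16.2]]) (242, 321, 57, [[-36.4, -23.4], [-36.4, 23.5]])
202 (243, 320, 118, [[-45.0, -15.5], [-45.0, 16.1]]) (243, 320, 57, [[-26.4, -23.2], [-26.5, 23.2]])
218 (244, 320, 118, [[-38.0, -15.3], [-38.1, 16.3]]) (244, 320, 57, [[-16.2, -23.0], [-16.2, 23.6]])
234 (238, 329, 118, [[-30.8, -18.1], [-30.9, 20.4]]) (238, 329, 57, [[-5.6, -27.1], [-5.6, 29.6]])
250 (238, 329, 118, [[-23.4, -18.5], [-23.4, 20.8]]) (238, 329, 57, [[5.4, -27.6], [5.3, 30.1]])
266 (240, 327, 118, [[-15.7, -18.0], [-15.7, 20.3]]) (240, 327, 57, [[16.8, -26.9], [16.7, 29.4]])
282 (242, 325, 118, [[-7.6, -17.4], [-7.6, 19.7]]) (242, 325, 57, [[28.6, -26.1], [28.6, 28.6]])
298 (243, 324, 118, [[0.8, -17.3], [0.7, 19.7]]) (243, 324, 57, [[40.9, -25.9], [40.9, 28.5]])
314 (243, 324, 118, [[9.5, -17.7], [9.5, 20.1]]) (243, 324, 57, [[53.7, -26.5], [53.7, 29.1]])
330 (243, 324, 118, [[18.6, -18.1], [18.6, 20.5]]) (243, 324, 57, [[67.2, -27.1], [67.2, 29.7]])
```

Call:
servo_tool --fingers '[0.034,0.034,0.034,0.034,0.034,0.034,0.034,0.034,0.034,0.034]' --linear '[[-0.0022,-0.0016,0.0],[-0.0022,-0.0016,0.01],[-0.0022,-0.0016,0.02],[-0.0022,-0.0016,0.027],[-0.0022,-0.0016,0.033],[-0.0022,-0.0016,0.038],[-0.0022,-0.0016,0.041],[-0.0022,-0.0016,0.041],[-0.0022,-0.0016,0.041],[-0.0022,-0.0016,0.041]]' --rotation '[[0,0,0.1],[0,0,0.1],[0,0,0.1],[0,0,0.1],[0,0,0.1],[0,0,0.1],[0,0,0.1],[0,0,0.1],[0,0,0.1],[0,0,0.1]]'

```text
time: 20.9
tool_pos: [448.2, -24.1, 49.3]
tcp_rot: [-180.0, 0.0, -178.7]
ft_force: [0.6, 0.2, -1.1]
finger_gap: 37.9
grip_force: 70.7
```

```bash
python3 -c "
from h import *
go(446.2,-23.2,40.5,181.3)"
```

```text
lin [0.0019 0.001  0.0088] rot [-0.01  0.04  0.  ] at [448.2 -24.1  49.3] [-1.7999e+02  4.0000e-02 -1.7870e+02] t 20.9 q6 -100.9
```

Call:
servo_tool --fingers '[0.034,0.034,0.034,0.034,0.034,0.034,0.034]' --linear '[[0.0019,0.001,0.002],[0.0019,0.001,0.004],[0.0019,0.001,0.006],[0.0019,0.001,0.007],[0.0019,0.001,0.0075],[0.0019,0.001,0.0075],[0.0019,0.001,0.0075]]' --rotation '[[0,0,0],[0,0,0],[0,0,0],[0,0,0],[0,0,0],[0,0,0],[0,0,0]]'

```text
time: 21.6
tool_pos: [445.9, -23.1, 41.4]
tcp_rot: [-180.0, 0.0, -178.7]
ft_force: [-0.5, 0.4, -1.4]
finger_gap: 37.8
grip_force: 70.7
```

Call:
servo_tool --fingers '[0.034,0.034,0.034,0.034,0.034]' --linear '[[0,0,0.0005],[0,0,0.001],[0,0,0.0015],[0,0,0.0015],[0,0,0.0015]]' --rotation '[[0,0,0],[0,0,0],[0,0,0],[0,0,0],[0,0,0]]'

```text
time: 22.1
tool_pos: [446.0, -23.1, 40.5]
tcp_rot: [-180.0, 0.0, -178.7]
ft_force: [-4.2, -0.4, 5.5]
finger_gap: 37.7
grip_force: 71.5
```

Call:
servo_tool --fingers '[0.04,0.045,0.05,0.06,0.07,0.07,0.07,0.07,0.07,0.07]' --linear '[[0,0,0],[0,0,0],[0,0,0],[0,0,0],[0,0,0],[0,0,-0.01],[0,0,-0.03],[0,0,-0.05],[0,0,-0.07],[0,0,-0.07]]' --rotation '[[0,0,0],[0,0,0],[0,0,0],[0,0,0],[0,0,0],[0,0,0],[0,0,0],[0,0,0],[0,0,0],[0,0,0]]' --force 30

```text
time: 23.1
tool_pos: [448.4, -23.5, 113.8]
tcp_rot: [-179.9, 0.3, -178.7]
ft_force: [0.1, -0.6, 1.0]
finger_gap: 69.9
grip_force: 0.0
```

Call:
servo_tool --fingers '[0.07]' --linear '[[0,0,0]]' --rotation '[[0,0,0]]'

```text
time: 23.2
tool_pos: [446.4, -23.2, 110.5]
tcp_rot: [-180.0, 0.1, -178.7]
ft_force: [-0.4, 1.0, -0.8]
finger_gap: 69.9
grip_force: 0.0
```

```bash
sed -i 's/th=1.2/th=2.5/' edg.py; python3 edg.py 69 57; python3 -c "
from h import *
print(r.sense()['joint_pos'].round(1))
s=r.snapshot('scene'); f=s['frame']
# knob: dark blob near (265,139) in scene, (291,185) in top
g=cv2.cvtColor(f,cv2.COLOR_RGB2GRAY); m=(g<40).astype(np.uint8); n,l,st,ce=cv2.connectedComponentsWithStats(m)
for i in range(1,n):
  if 30<st[i,4]<400 and 200<ce[i,0]<330 and 90<ce[i,1]<200: print(st[i],ce[i])
u=np.array([np.cos(np.radians(1.4)),np.sin(np.radians(1.4)),0])
for th in (1.4,1.5,1.6,1.7):
  P=np.array([446.4,-22.8,0])+115*u+[0,0,92]-172*np.cos(th)*u+[0,0,172*np.sin(th)]
  print(th,P.round(1),proj(s,[P]).round(1),proj(r.snapshot('top'),[P]).round(1))
go(446,-23,250,181.3)"
```

```text
row 185 [(249, 19.1, -21.8, -23.0), (251, -8.6, -20.5, -21.7), (313, 9.0, 18.5, 19.6), (319, -18.5, 22.3, 23.6)]
row 197 [(249, 19.2, -22.0, -23.3), (253, 5.7, -19.5, -20.6), (313, -3.8, 18.7, 19.8), (315, 2.6, 20.0, 21.2), (319, -20.2, 22.5, 23.9)]
row 209 [(249, 17.7, -22.3, -23.6), (253, 7.1, -19.7, -20.9), (318, -19.0, 22.1, 23.5), (321, 2.7, 24.1, 25.5)]
row 221 [(250, 17.0, -22.0, -23.2), (253, 6.9, -20.0, -21.2), (312, -3.1, 18.5, 19.6), (318, -20.3, 22.4, 23.8)]
row 233 [(250, 19.1, -22.3, -23.5), (254, 6.1, -19.6, -20.7), (312, -4.4, 18.7, 19.9), (317, -17.8, 22.0, 23.4), (320, 2.8, 24.0, 25.5)]
col [(166, -4.9, -43.3, -40.9), (172, 22.7, -39.5, -36.9), (179, -24.0, -35.1, -32.2), (187, 22.0, -29.9, -26.8), (271, -18.3, 29.7, 36.4)]
[  -9.5  -12.7  115.9    0.    76.8 -100.9]
[219 174  25  20 155] [231.27741935 183.68387097]
1.4 [532.1 -20.7 261.5] [[266.7 137.5]] [[290.5 187.9]]
1.5 [549.2 -20.3 263.6] [[264.3 140.1]] [[290.1 179. ]]
1.6 [566.4 -19.9 263.9] [[261.7 143.6]] [[289.6 170.2]]
1.7 [583.5 -19.4 262.6] [[259.  148.1]] [[289.2 161.5]]
lin [-0.0005  0.     -0.141 ] rot [ 0.02 -0.1   0.  ] at [445.2 -23.  109. ] [ 1.7998e+02 -1.0000e-01 -1.7870e+02] t 23.5 q6 -100.9
```

Plate 2 sits squarely on plate 1, with edges at -29.9/+29.7 and -20/+19.3. The bar angle is about 1.46, so the knob is near (542,-21,263). I'll rise, straddle the knob, and swing it along the arc with the tool pointing down.

Call:
servo_tool --fingers '[0.085,0.085,0.085,0.085,0.085,0.085,0.085,0.085,0.085,0.085]' --linear '[[0,0,-0.04],[0,0,-0.08],[0,0,-0.12],[0,0,-0.16],[0,0,-0.185],[0,0,-0.19],[0,0,-0.19],[-0.02,0,-0.19],[-0.03,0,-0.19],[-0.03,0,-0.19]]' --rotation '[[0,0,0],[0,0,0],[0,0,0],[0,0,0],[0,0,0],[0,0,0],[0,0,0],[0,0,0],[0,0,0],[0,0,0]]'

```text
time: 24.5
tool_pos: [475.7, -22.3, 297.7]
tcp_rot: [180.0, -0.2, -178.7]
ft_force: [-0.4, 0.6, -0.6]
finger_gap: 85.2
grip_force: 0.0
```

```bash
python3 -c "
from h import *
go(542,-21,290,181.4)
s=r.snapshot('wrist')
plate(s,69,(446.3,-23))"
```

```text
lin [-0.0663 -0.0002  0.0074] rot [ 0.04 -0.21 -0.08] at [475.7 -22.3 297.7] [ 179.96   -0.21 -178.68] t 24.5 q6 -100.2
px (np.int64(283), np.int64(148)) c [443.8 -22.8] size [64.  47.4] long axis 1.25
```

Call:
servo_tool --fingers '[0.085,0.085,0.085,0.085,0.085,0.085,0.085]' --linear '[[-0.03,0,0],[-0.05,0,0],[-0.066,0,0],[-0.066,0,0],[-0.066,0,0],[-0.066,0,0],[-0.066,0,0]]' --rotation '[[0,-0.1,0],[0,-0.1,0],[0,-0.1,0],[0,-0.1,0],[0,-0.1,0],[0,-0.1,0],[0,-0.1,0]]'

```text
time: 25.25
tool_pos: [541.3, -21.0, 300.1]
tcp_rot: [-180.0, 0.1, -178.7]
ft_force: [-0.1, -0.6, -0.6]
finger_gap: 84.8
grip_force: 0.0
```

```bash
python3 -c "
from h import *
go(542,-21,232,181.4)
s=r.snapshot('wrist'); f=s['frame']; g=cv2.cvtColor(f,cv2.COLOR_RGB2GRAY)
save(s,'w6')
uv=proj(s,[[542,-21,263],[542,-34,263],[542,-8,263],[529,-21,263]]).round(0);print(uv.tolist())
for row in range(250,400,12):
  x=np.flatnonzero(np.diff(np.r_[0,(g[row,120:440]<30).astype(int),0]))+120
  print(row,[(int(p),int(q)) for p,q in zip(x[::2],x[1::2]) if q-p>5])"
```

```text
lin [-0.0006 -0.0001  0.0681] rot [-0.    0.11 -0.1 ] at [541.3 -21.  300.1] [-1.800e+02  1.100e-01 -1.787e+02] t 25.25 q6 -98.9
[[283.0, 235.0], [263.0, 235.0], [304.0, 236.0], [284.0, 216.0]]
250 [(270, 299)]
262 []
274 []
286 [(176, 189), (377, 391)]
298 [(146, 156), (169, 191), (376, 398), (411, 420)]
310 [(138, 148), (162, 191), (375, 405), (419, 429)]
322 [(130, 141), (155, 188), (378, 411), (426, 437)]
334 [(120, 183), (383, 440)]
346 [(120, 178), (389, 440)]
358 [(120, 173), (393, 440)]
370 [(120, 182), (385, 440)]
382 [(120, 191), (225, 274), (295, 340), (377, 440)]
394 [(120, 202), (203, 360), (368, 440)]
```

Knob is centred at about (284,236) in the wrist view, as predicted (283,235). Lower and grip.

Call:
servo_tool --fingers '[0.085,0.085,0.085,0.085,0.085,0.085,0.085,0.085]' --linear '[[-0.0005,0,0.02],[-0.0005,0,0.04],[-0.0005,0,0.055],[-0.0005,0,0.066],[-0.0005,0,0.066],[-0.0005,0,0.066],[-0.0005,0,0.066],[-0.0005,0,0.066]]' --rotation '[[0,0,0],[0,0,0],[0,0,0],[0,0,0],[0,0,0],[0,0,0],[0,0,0],[0,0,0]]'

```text
time: 26.1
tool_pos: [543.1, -21.0, 235.1]
tcp_rot: [-180.0, 0.2, -178.7]
ft_force: [0.7, 0.5, -0.3]
finger_gap: 85.1
grip_force: 0.0
```

Call:
servo_tool --fingers '[0.07,0.06,0.05,0.04,0.03,0.024,0.024,0.024,0.024]' --linear '[[0,0,0],[0,0,0],[0,0,0],[0,0,0],[0,0,0],[0,0,0],[0,0,0],[0,0,0],[0,0,0]]' --rotation '[[0,0,0],[0,0,0],[0,0,0],[0,0,0],[0,0,0],[0,0,0],[0,0,0],[0,0,0],[0,0,0]]' --force 25

```text
time: 27.0
tool_pos: [542.5, -20.1, 234.0]
tcp_rot: [179.9, 0.1, -178.7]
ft_force: [-1.6, 4.6, 2.5]
finger_gap: 24.8
grip_force: 18.8
```

```bash
python3 -c "
from h import *
t=r.sense(); print(t['tool_pos'],t['ft_force'],t['finger_gap'])
a=1.458
for i in np.arange(a,-.01,-.081): print(round(i,2), np.round([172*(np.cos(i)-np.cos(a))/1000,0,172*(np.sin(a)-np.sin(i))/1000],4).tolist())"
```

```text
[542.47113635 -20.11695284 234.03877982] [-1.63738105  4.63093567  2.48998895] 24.772905902543798
1.46 [0.0, 0.0, 0.0]
1.38 [0.0138, 0.0, 0.0021]
1.3 [0.0273, 0.0, 0.0054]
1.22 [0.0406, 0.0, 0.0097]
1.13 [0.0534, 0.0, 0.0151]
1.05 [0.0658, 0.0, 0.0215]
0.97 [0.0776, 0.0, 0.0288]
0.89 [0.0888, 0.0, 0.0371]
0.81 [0.0992, 0.0, 0.0463]
0.73 [0.1089, 0.0, 0.0563]
0.65 [0.1178, 0.0, 0.0671]
0.57 [0.1257, 0.0, 0.0785]
0.49 [0.1327, 0.0, 0.0906]
0.41 [0.1387, 0.0, 0.1031]
0.32 [0.1437, 0.0, 0.1161]
0.24 [0.1476, 0.0, 0.1295]
0.16 [0.1504, 0.0, 0.1432]
0.08 [0.1521, 0.0, 0.157]
0.0 [0.1526, 0.0, 0.1709]
```

Call:
servo_tool --fingers '[0.024,0.024,0.024,0.024,0.024,0.024,0.024,0.024,0.024,0.024]' --linear '[[0.007,0,0.001],[0.0138,0,0.0021],[0.0206,0,0.0037],[0.0273,0,0.0054],[0.034,0,0.0075],[0.0406,0,0.0097],[0.047,0,0.0123],[0.0534,0,0.0151],[0.0597,0,0.0182],[0.0658,0,0.0215]]' --rotation '[[0,0,0],[0,0,0],[0,0,0],[0,0,0],[0,0,0],[0,0,0],[0,0,0],[0,0,0],[0,0,0],[0,0,0]]'

```text
time: 28.0
tool_pos: [476.8, -21.7, 212.8]
tcp_rot: [179.9, 0.2, -178.7]
ft_force: [-0.7, 5.6, 3.5]
finger_gap: 24.6
grip_force: 19.2
```

Call:
servo_tool --fingers '[0.024,0.024,0.024,0.024,0.024,0.024,0.024,0.024]' --linear '[[0.006,0,0.0036],[0.0118,0,0.0073],[0.0175,0,0.0114],[0.023,0,0.0156],[0.0283,0,0.0201],[0.0334,0,0.0248],[0.0334,0,0.0248],[0.0334,0,0.0248]]' --rotation '[[0,0,0],[0,0,0],[0,0,0],[0,0,0],[0,0,0],[0,0,0],[0,0,0],[0,0,0]]'

```text
time: 28.8
tool_pos: [442.2, -22.5, 186.7]
tcp_rot: [179.9, -0.0, -178.7]
ft_force: [-5.1, 4.1, -0.5]
finger_gap: 24.2
grip_force: 19.2
```

```bash
python3 -c "
from h import *
s=r.snapshot('wrist'); t=r.sense(); print(t['tool_pos'],t['ft_force'],t['finger_gap'],t['grip_force'])
f=r.snapshot('scene'); save(f,'s2')
u=np.array([np.cos(np.radians(1.4)),np.sin(np.radians(1.4)),0])
for th in (.7,.8,.9): print(th,proj(f,[np.array([446.4,-22.8,0])+115*u+[0,0,92]-172*np.cos(th)*u+[0,0,172*np.sin(th)]]))"
```

```text
[442.21934536 -22.54875076 186.70472754] [-4.27943149  5.21190709 -0.04904489] 24.574129965810616 19.207987189292908
0.7 [[279.48795638 143.94485114]]
0.8 [[278.22813062 140.75017769]]
0.9 [[276.77003154 138.22499336]]
```

Call:
servo_tool --fingers '[0.024,0.024,0.024,0.024,0.024,0.024,0.024,0.024,0.024,0.024]' --linear '[[0.005,0,0.005],[0.0097,0,0.01],[0.0142,0,0.0153],[0.0186,0,0.0208],[0.0226,0,0.0264],[0.0265,0,0.0322],[0.0301,0,0.0382],[0.0335,0,0.0443],[0.0366,0,0.0505],[0.0395,0,0.0568]]' --rotation '[[0,0,0],[0,0,0],[0,0,0],[0,0,0],[0,0,0],[0,0,0],[0,0,0],[0,0,0],[0,0,0],[0,0,0]]'

```text
time: 29.9
tool_pos: [403.4, -23.5, 130.0]
tcp_rot: [179.9, 0.0, -178.7]
ft_force: [-0.8, 4.9, 0.2]
finger_gap: 24.8
grip_force: 19.4
```

Call:
servo_tool --fingers '[0.024,0.024,0.024,0.024,0.024,0.024,0.024,0.024]' --linear '[[0.0025,0,0.0064],[0.005,0,0.013],[0.007,0,0.0197],[0.0089,0,0.0264],[0.0104,0,0.0332],[0.0117,0,0.0401],[0.0117,0,0.0401],[0.0117,0,0.0401]]' --rotation '[[0,0,0],[0,0,0],[0,0,0],[0,0,0],[0,0,0],[0,0,0],[0,0,0],[0,0,0]]'

```text
time: 30.7
tool_pos: [391.5, -23.8, 89.8]
tcp_rot: [179.9, -0.0, -178.7]
ft_force: [-1.9, 5.3, -3.6]
finger_gap: 24.5
grip_force: 19.2
```

```bash
python3 -c "
from h import *
t=r.sense(); print(t['tool_pos'],t['ft_force'],t['finger_gap'],t['grip_force'])
u=561.4-t['tool_pos'][0]; print(u, t['tool_pos'][2]+29-92)"
```

```text
[391.45725222 -23.80647267  89.77793667] [-1.94432453  5.26700928 -3.6403177 ] 24.4694816306331 19.20007735490799
169.94274778142307 26.77793666897422
```

Call:
servo_tool --fingers '[0.024,0.024,0.024,0.024,0.024,0.024,0.024,0.024]' --linear '[[0.0007,0,0.005],[0.0012,0,0.01],[0.0016,0,0.014],[0.0018,0,0.018],[0.0019,0,0.02],[0.002,0,0.022],[0.002,0,0.0235],[0.002,0,0.0235]]' --rotation '[[0,0,0],[0,0,0],[0,0,0],[0,0,0],[0,0,0],[0,0,0],[0,0,0],[0,0,0]]'

```text
time: 31.5
tool_pos: [389.7, -23.8, 66.6]
tcp_rot: [179.9, 0.0, -178.7]
ft_force: [-2.0, 5.3, -4.3]
finger_gap: 24.8
grip_force: 19.2
```

Call:
servo_tool --fingers '[0.024,0.024,0.024,0.024,0.024]' --linear '[[0,0,0.001],[0,0,0.002],[0,0,0.003],[0,0,0.003],[0,0,0.003]]' --rotation '[[0,0,0],[0,0,0],[0,0,0],[0,0,0],[0,0,0]]'

```text
time: 32.0
tool_pos: [389.7, -23.8, 63.7]
tcp_rot: [179.9, 0.0, -178.7]
ft_force: [-1.3, 5.7, -1.6]
finger_gap: 24.5
grip_force: 19.3
```

Call:
servo_tool --fingers '[0.024,0.024,0.024,0.024]' --linear '[[0,0,0.0005],[0,0,0.001],[0,0,0.001],[0,0,0.001]]' --rotation '[[0,0,0],[0,0,0],[0,0,0],[0,0,0]]'

```text
time: 32.4
tool_pos: [389.8, -23.9, 62.8]
tcp_rot: [179.9, 0.0, -178.7]
ft_force: [-3.0, 5.5, -1.2]
finger_gap: 24.5
grip_force: 19.3
```

Call:
servo_tool --fingers '[0.024,0.024,0.024,0.024]' --linear '[[0,0,0.0005],[0,0,0.001],[0,0,0.001],[0,0,0.001]]' --rotation '[[0,0,0],[0,0,0],[0,0,0],[0,0,0]]'

```text
time: 32.8
tool_pos: [389.7, -23.9, 61.8]
tcp_rot: [179.9, 0.0, -178.7]
ft_force: [-3.6, 5.5, -2.2]
finger_gap: 24.7
grip_force: 19.3
```

Call:
servo_tool --fingers '[0.024,0.024,0.024,0.024,0.024]' --linear '[[0,0,0.0005],[0,0,0.001],[0,0,0.0015],[0,0,0.002],[0,0,0.002]]' --rotation '[[0,0,0],[0,0,0],[0,0,0],[0,0,0],[0,0,0]]'

```text
time: 33.3
tool_pos: [390.0, -23.9, 60.5]
tcp_rot: [179.9, 0.0, -178.7]
ft_force: [-5.9, 6.8, 5.6]
finger_gap: 24.3
grip_force: 19.8
```

```bash
python3 -c "
from h import *
s=r.snapshot('scene');w=r.snapshot('wrist')
br=lambda f:np.clip(f.astype(float)*2,0,255).astype(np.uint8)
A=cv2.resize(br(s['frame'])[130:270,215:335],(515,600),interpolation=cv2.INTER_CUBIC)
B=cv2.resize(br(w['frame'])[200:420,180:390],(285,600))
cv2.imwrite('pics/f.png',np.hstack([A,B])[:,:,::-1]); print(r.sense()['ft_force'])"
```

```text
[-4.84518593  6.24381004  5.72885746]
```

Contact is felt: fz went from -2 to +6 N. One light press, then release and retreat.

Call:
servo_tool --fingers '[0.024,0.024,0.024,0.03,0.04,0.05,0.06,0.07,0.08,0.08]' --linear '[[0,0,0.0007],[0,0,0.0007],[0,0,0.0007],[0,0,0.0007],[0,0,0.0007],[0,0,0.0007],[0,0,0.0007],[0,0,0.0007],[0,0,0.0007],[0,0,0.0007]]' --rotation '[[0,0,0],[0,0,0],[0,0,0],[0,0,0],[0,0,0],[0,0,0],[0,0,0],[0,0,0],[0,0,0],[0,0,0]]'

```text
time: 34.4
tool_pos: [390.4, -24.4, 59.2]
tcp_rot: [-180.0, 0.1, -178.7]
ft_force: [-0.0, -0.8, -0.7]
finger_gap: 79.9
grip_force: 0.0
```

Call:
servo_tool --fingers '[0.08,0.08,0.08,0.08,0.08,0.08,0.08,0.08,0.08,0.08]' --linear '[[0,0,-0.01],[0,0,-0.03],[0,0,-0.06],[0,0,-0.09],[0,0,-0.12],[0.0,0,-0.15],[0,0.04,-0.17],[0,0.08,-0.17],[0,0.12,-0.17],[0,0.15,-0.17]]' --rotation '[[0,0,0],[0,0,0],[0,0,0],[0,0,0],[0,0,0],[0,0,0],[0,0,0],[0,0,0],[0,0,0],[0,0,0]]'

```text
time: 35.4
tool_pos: [386.5, 127.6, 230.5]
tcp_rot: [180.0, 0.2, -178.7]
ft_force: [0.9, -1.2, -0.2]
finger_gap: 80.1
grip_force: 0.0
```

Call:
servo_tool --fingers '[0.08,0.08,0.08,0.08,0.08,0.08,0.08,0.08,0.08,0.08]' --linear '[[0,0.03,0],[0,0.05,0],[0,0.05,0],[0,0.05,0],[0,0.05,0],[0,0.05,0],[0,0.05,0],[0,0.05,0],[0,0.05,0],[0,0.05,0]]' --rotation '[[0,0,0],[0,0,0],[0,0,0],[0,0,0],[0,0,0],[0,0,0],[0,0,0],[0,0,0],[0,0,0],[0,0,0]]'

```text
time: 36.4
tool_pos: [385.6, 175.4, 229.2]
tcp_rot: [-180.0, 0.1, -178.7]
ft_force: [0.1, 0.4, 0.4]
finger_gap: 79.8
grip_force: 0.0
```

```bash
python3 -c "
from h import *
s=r.snapshot('scene');w=r.snapshot('top')
br=lambda f:np.clip(f.astype(float)*2,0,255).astype(np.uint8)
A=cv2.resize(br(s['frame'])[150:270,225:315],(450,600),interpolation=cv2.INTER_CUBIC)
B=cv2.resize(br(w['frame'])[160:270,260:324],(349,600),interpolation=cv2.INTER_CUBIC)
cv2.imwrite('pics/f2.png',np.hstack([A,B])[:,:,::-1])
u=np.array([np.cos(np.radians(1.4)),np.sin(np.radians(1.4)),0])
for th in (-.05,0,.05,.1):
  P=np.array([446.4,-22.8,0])+115*u+[0,0,92]-172*np.cos(th)*u+[0,0,172*np.sin(th)]
  print(th,(proj(s,[P])-[225,150])*5,(proj(w,[P])-[260,160])*5.454)"
```

```text
-0.05 [[288.46306831 167.80268316]] [[182.52521645 527.16760178]]
0 [[289.03241175 151.5420297 ]] [[182.7332144  528.84395839]]
0.05 [[289.38040231 135.58278737]] [[182.89295093 529.51718525]]
0.1 [[289.50368574 119.9543665 ]] [[183.00280426 529.16025669]]
```

View pics/f2.png

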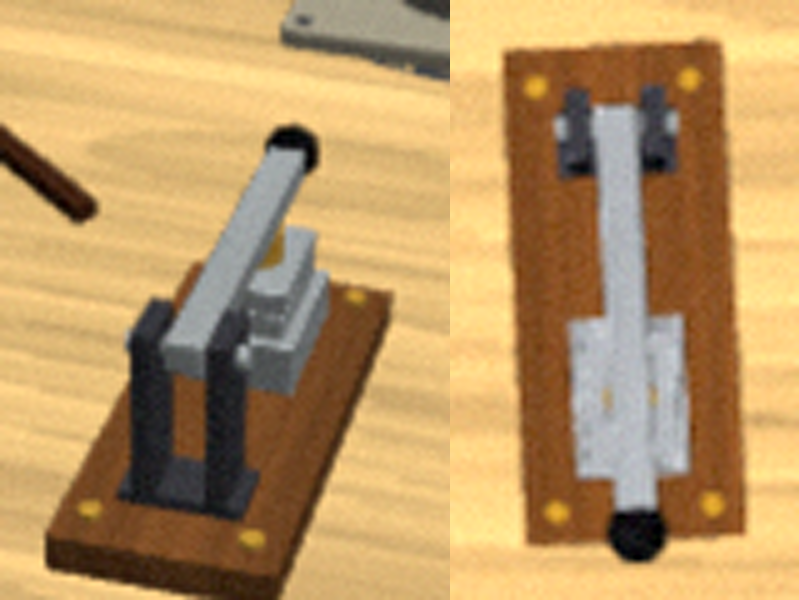

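The bar lies over the plates with the foot resting on them. The knob is at crop (292,151), against (289,151.5) predicted for exactly level. The arm is clear, so I'm handing in.

```bash
python3 -c "
from h import *
print(r.hand_in())"
```

```text
the job is handed in; nothing more can be done
None
```

I stacked both plates flat and centred on the block, swung the bar down level and snug on top of them, moved the arm clear, and handed the job in at about 36.5 s.

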